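# Hang a tube carrier at the viewer's window and hold the shutter open

## Robot

A 7-joint arm with a two-finger parallel gripper is mounted at the origin on a cart in front of the work surface, level with it; the furniture and walls round the work are solid. World frame = base frame: x ahead of the robot, y to its left, z up, the work surface at z = 0. Lengths are in m, angles in rad, forces in N, time in s.
With the tool pointing down it reaches from about 0.425 to 1.025 m from the base axis. Payload 9.4 kg.
Tool frame: the origin (TCP) lies at the very end of the fingers, on their centre line; the grasp point (between the pads) lies ctrl.tcp_to_grasp behind it (ctrl.tcp_to_grasp is the distance from the TCP to the grasp point, in m); z points along the fingers, y is the line along which they close (so a half turn about z gives the same grasp; the last joint's range is limited). The gripper opens to 93 mm and grips with 3 to 60 N. Pads are 15 mm wide; open, the fingers measure 128 mm over their backs; the gripper's body (75 mm by 188 mm) begins 65 mm behind the grasp point.
Start: joints at [-1.409, 0.599, -0.003, 1.599, 0.002, 0.943, -0.08], TCP at [0.171, 0.704, 0.219] pointing down, gripper open.
Joint ranges: [-2.57, 2.57], [-0.35, 1.97], [-1.29, 1.29], [0.11, 2.56], [-1.05, 4.19], [0.11, 1.86], [-2.63, 2.63]. Speed limits (rad/s): [2.22, 2.22, 3.01, 3.01, 3.14, 3.14, 3.14].

## Interface

Orientations are given as [roll, pitch, yaw] about the fixed x, y, z axes, in that order (R = Rz(yaw) Ry(pitch) Rx(roll)).
In Python, from station import status, imaging, hand_in, ctrl gives the robot as it stands.
- The arm moves only by the shell command python3 -m crank 'ROWS' [OPENING]. ROWS is JSON, a list of rows, each a list of 4 numbers: the shift along the tool's x, y, z in units of 50 mm (1.0 is 50 mm), then the turn about the tool's z in rad. A call has exactly 10 rows; each row shifts and turns the commanded pose from where the row before left it, along the tool's axes as they then stand; what a row does not reach is not made up. A row lasts 1/10 s, in which the tool goes at most 50 mm and 8.59 degrees, less where a joint would pass 70% of its speed; a pose out of reach is approached as far as the arm can. A call is refused whole if a number of a shift passes 1 or a number of a turn 0.15, either way. A call with a gripper value outside its range is refused whole. OPENING is the finger opening in mm, from 0 to 93, set as the call begins (- or left out, the last holds). The fingers move at their own pace and stop on an object; the grip force is fixed at half the most. Time passes only in rows, so rows that do not move let the fingers close, or fill a call up. It gives the time, the measured TCP pose, the force, the opening and the grip force at its end, in the units of the state.
- status.state(): the state, without advancing time (a new reading comes with each control period).
- imaging.camera(name): name is "scene" or "top"; returns a dict with "image" (480x640x3 uint8, red, green, blue), "fx", "fy", "cx", "cy" (pixels), "R" (3x3) and "t" (3): a world point X has camera coordinates R X + t. Camera axes: x right, y down, z forward; pixel columns grow to the right and rows downward; lengths in m; the calibration is good to about 2 mm. A picture is of the moment at which its call begins. There is no depth.
- hand_in(): hands the job in; it is judged then, once.
The state is a dict: "time_s": time; "joints": joint angles; "qd": joint speeds; "joint_torque": joint torques, N m; "tcp_pos": TCP position; "ee_rot": TCP orientation; "ft_force": force on the tool from outside, world axes, zero at the start; "torque": the same for the moment, N m; "finger_gap": finger opening in m; "grip_force": force on a finger pad.
Only numpy, scipy, OpenCV 4.12 (cv2) and the standard library are available. Lean on these libraries where they do the work, as an engineer would, in place of code of your own. Each camera call takes 0.05 s, during which the arm holds its last target. There are 200 camera calls.

## Task

Take the blue-gripped tube carrier out of the amber rack, keep it upright, hook it with its tube to the front over the open left end of the viewer's top rail, slide it along under the black visor until the white line on its grip meets the white mark on the visor, and let go of it. The sample is light-sensitive, so only then pull the spring-return shutter out of the viewer's right side by its black handle until the red line on the slide is level with the red ticks on the guides, and keep it there: the program finishes while holding the shutter. Leave the rack and the other things on the bench as they are.

Things in the scene. Friction and masses are not known exactly. Their poses are not given: they have to be found in the camera images.
- carrier: Steel hanger, 24 wide (y), 90 g, loose. Origin: underside of its hook top, centred on a bar it hangs on; z up, -x is the tube side. Hook top x -6..9, 3 thick. Frame in front of bar: x -6..-3, down to z -80. Rear lip x 6..9 down to z -12, flared to x 13 at z -18. So 9 mm gap for a 6 mm bar. Blue grip: x -10.5..1.5, y +-12, z 14..44, white centre line. Starts on the rack's far bar.
- tube (a point): Centre of the open glass tube (13 dia, 50 tall) fixed on the carrier, 13.6 in front (-x) of the carrier's origin and 47 below it. It reaches 21 in front of the origin.
- rack: Amber plastic rack, 202 long (x) x 46 (y) x 88 high, loose, 400 g. Origin: centre of underside. Upper bars 6 wide x 10 high along x at y = +-20, tops at z 88. The carrier hangs on the y = -20 bar (the one away from the robot), its frame and tube inside, between the bars; lift it 85 or more to clear them.
- viewer: White box, fixed, 50 deep, 152 high. Origin: on the bench under its front panel, at the window's centre; faces -x, +y is its left as one faces it; sides y -70 and 115. Top rail and lower guide: steel bars 6 (x) x 10 at x -32, tops z 150 and 80, y -54..112; end stops 7 high; lead-in lip sloping back from the guide's front to z 87. Black visor: x -32..30, y -45..30, z 156..159.
- rail_mark (a point): Centre of the rail's top face (z 150) at the white mark in the middle of the window; axes as the viewer's. The carrier belongs here: its origin on this point (up to 3 nearer the robot is normal play). The visor, 6 above, bars hooking on or lifting off here; with the grip held above z +10 from here the fingers pass over the visor.
- rail_load (a point): Centre of the rail's top face in the open length left of the visor, 68 to the left (+y) of rail_mark; axes as the viewer's. A carrier can be hooked on from above with its origin within 20 of here along y, then slid to rail_mark (-y).
- shutter (a joint): Shutter slide, m, grows as it is pulled out to the viewer's right (its -y). 0 = shut, where its spring returns it; 0.040 = red line level with the red ticks, window fully open; 0.060 = end of travel. Spring pull about 2.8 N at 0, 7.2 N at 0.040.
- shutter_grip (a point): Point in the shutter's upright black handle, 17 below its top, moving with it; axes as the viewer's. Handle: 22 (x) x 14 (y) x 50 high, z 92..142 above the bench, ridged. Shut, 35 free between it and the viewer's side; only the 3 mm slide joins them there, z 75..96.
- shutter_line (a point): Middle of the red upright line on the aluminium slide, moving with it; axes as the viewer's (2 wide, 48 high).
- shutter_ticks (a point): Fixed point midway between the two red ticks on the shutter's upper and lower guides, 64 to the right (-y) of the window's centre; axes as the viewer's. The red line, 40 left of it when shut, comes here when the shutter is at the mark.
- haemostat: Steel scissor-handled clamp lying on the bench, 117x136x7, origin under its centre. Leave alone.
- ball_pen: White and blue pen lying on the bench, 145 long, origin under its centre. Leave alone.
- clip_box: Grey box with lid, 68x94x41, origin under its centre. Leave alone.
- kidney_dish: Steel kidney dish, 72x164x28, origin under its centre. Leave alone.
- pinch_clamp_w: White plastic tube clamp, 11x43x14, origin under its centre. Leave alone.
- pinch_clamp_b: Blue plastic tube clamp, 11x43x14, origin under its centre. Leave alone.

How it is judged:
On the way, in this order (a step that is already met when the one before it is completed fails the run):
1. the carrier hangs on the open left length of the rail, tube to the front (x of carrier in the frame of rail_mark between -0.005 and 0.003 m and z of carrier in the frame of rail_mark between -0.003 and 0.004 m and angle between carrier's own z axis and vertical below 0.1 rad and x of tube in the frame of rail_mark below -0.006 m and y of carrier in the frame of rail_mark above 0.03 m), for 0.1 s.
2. the carrier hangs at the white mark, let go of, the shutter still shut (x of carrier in the frame of rail_mark between -0.005 and 0.003 m and z of carrier in the frame of rail_mark between -0.003 and 0.004 m and angle between carrier's own z axis and vertical below 0.1 rad and x of tube in the frame of rail_mark below -0.006 m and y of carrier in the frame of rail_mark between -0.005 and 0.005 m and contact force between the fingers and carrier below 0.1 N and value of joint shutter below 0.008 m), for 0.2 s.
3. the shutter is pulled out to the red ticks and held (value of joint shutter between 0.036 and 0.044 m and velocity of joint shutter between -0.01 and 0.01 m/s and contact force between the fingers and viewer above 2 N), for 0.3 s.
At the end, for the whole second after the job is handed in: The carrier hangs at rest and untouched on the rail, upright, tube to the front, within 5 mm of the white mark; the fingers hold the shutter still with its red line within 4 mm of the red ticks (slide out 36 to 44 mm); the rack stands upright (all of step 3 and x of carrier in the frame of rail_mark between -0.005 and 0.003 m and z of carrier in the frame of rail_mark between -0.003 and 0.004 m and angle between each of carrier, rack's own z axis and vertical below 0.1 rad and x of tube in the frame of rail_mark below -0.006 m and y of carrier in the frame of rail_mark between -0.005 and 0.005 m and contact force between the fingers and carrier below 0.1 N and linear speed of carrier below 0.02 m/s); the arm keeps its last pose, push and grip.
It fails at once if the shutter is pulled more than 8 mm while the carrier is not hanging at the mark (value of joint shutter above 0.008 m and not (x of carrier in the frame of rail_mark between -0.006 and 0.004 m and z of carrier in the frame of rail_mark between -0.004 and 0.006 m and y of carrier in the frame of rail_mark between -0.008 and 0.008 m)).
It fails at once if the carrier is tipped more than about 35 degrees (angle between carrier's own z axis and vertical above 0.6 rad).
It fails at once if the rack is shifted by more than 40 mm or tipped (distance of rack from where it was at the start of the episode above 0.04 m or angle between rack's own z axis and vertical above 0.3 rad).
It fails at once if another thing on the bench is shifted by more than 30 mm (distance of any of haemostat, ball_pen, clip_box, kidney_dish, pinch_clamp_w, pinch_clamp_b from where it was at the start of the episode above 0.03 m).
It also fails if it takes over 69 s, if anything falls off the work surface, if the arm or the gripper's body presses on something with over 40 N, if the wrist force passes 120 N, or if a joint passes its speed limit or range.

## Working session

There is one attempt and no reset: what is moved stays moved. The work goes in short steps, Python scripts to look and compute and a shell command to move; the robot and the scene stay as the last step left them, time stands still between calls to the robot, and variables do not carry over. Pictures are saved under pics/ and viewed, at most 10 in all, crops included, and the job is handed in when it is done.

```bash
ls; mkdir -p pics
cat > h.py <<'E'
import numpy as np, cv2
from station import status, imaging, hand_in, ctrl
from scipy.spatial.transform import Rotation as Ro
def snap(n,f,crop=None,s=1):
    c=imaging.camera(n); im=c["image"][:,:,::-1]
    np.savez(f"pics/{f}.npz",**{k:np.array(c[k]) for k in c})
    if crop: x0,y0,x1,y1=crop; im=im[y0:y1,x0:x1]
    cv2.imwrite(f"pics/{f}.png",cv2.resize(im,None,fx=s,fy=s,interpolation=cv2.INTER_CUBIC)); return c
def P(c): return np.diag([1,1,1.])@np.array([[c["fx"],0,c["cx"]],[0,c["fy"],c["cy"]],[0,0,1]])@np.c_[c["R"],c["t"]]
def tri(c1,p1,c2,p2):
    X=cv2.triangulatePoints(P(c1),P(c2),np.float64(p1),np.float64(p2))[:,0]; return X[:3]/X[3]
def proj(c,X): q=P(c)@np.r_[X,1]; return q[:2]/q[2]
def atz(c,p,z):
    R=np.array(c["R"]); o=-R.T@c["t"]; d=R.T@[(p[0]-c["cx"])/c["fx"],(p[1]-c["cy"])/c["fy"],1]
    return o+d*(z-o[2])/d[2]
def load(f): d=np.load(f"pics/{f}.npz"); return {k:d[k] for k in d}
def show():
    s=status.state(); print(s["time_s"],np.round(s["tcp_pos"],4),np.round(s["ee_rot"],3),np.round(s["ft_force"],1),s["finger_gap"],s["grip_force"])
E
python3 -c "
from h import *
a=snap('scene','s0');b=snap('top','t0');show();print(ctrl.tcp_to_grasp)
for c in(a,b):print(c['fx'],c['cx'],c['cy'],np.round(c['R'],3),np.round(c['t'],3))"
```

```text
pics
0.1 [0.1714 0.704  0.2178] [-3.14   0.     2.903] [-0.1  0.6 -0.5] 0.0926232629916656 0.0
0.0188
517.5626838505799 315.72798067180446 236.81831179150936 [[ 0.116 -0.993 -0.007]
 [-0.587 -0.062 -0.807]
 [ 0.802  0.098 -0.59 ]] [-0.077  0.429  1.036]
438.79056859756105 317.5467523425011 239.08152218562617 [[ 0.012 -1.     0.012]
 [-0.981 -0.014 -0.191]
 [ 0.191 -0.009 -0.981]] [-0.004  0.59   1.186]
```

View pics/s0.png

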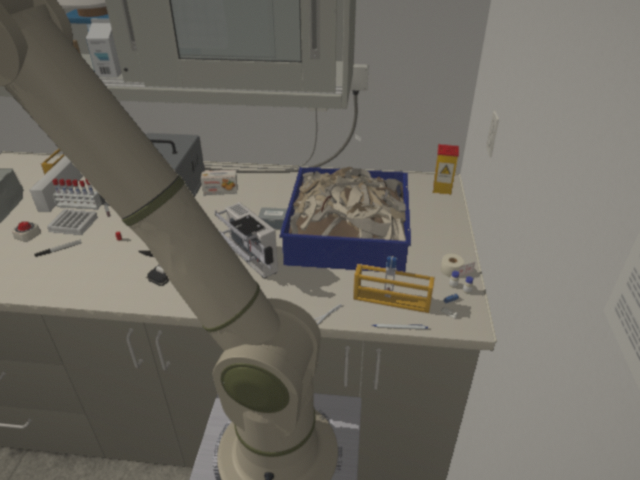

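View pics/t0.png

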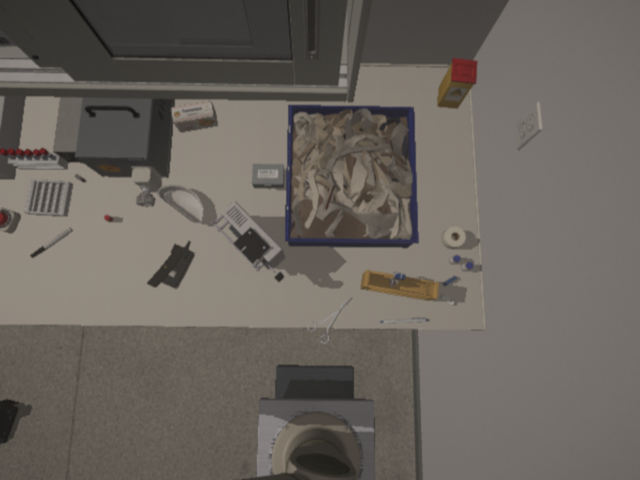

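The scene view shows the rack around (395,287) with the carrier at (391,265), and the viewer around (250,240) with its handle at (268,255). In the top view the rack is at (400,285), the carrier at (398,277), the viewer at (250,240) and the handle at (279,277). The arm hides part of the viewer in the scene view, so I'm enlarging both.

```bash
python3 -c "
from h import *
def cr(f,x0,y0,w,h):
    return cv2.resize(np.ascontiguousarray(load(f)['image'][y0:y0+h,x0:x0+w,::-1]),(400,300),interpolation=cv2.INTER_CUBIC)
A=np.vstack([np.hstack([cr('s0',200,195,100,75),cr('s0',345,245,100,75)]),np.hstack([cr('t0',205,200,100,75),cr('t0',350,245,100,75)])])
cv2.imwrite('pics/c0.png',A)"
```

```text
(no output)
```

View pics/c0.png

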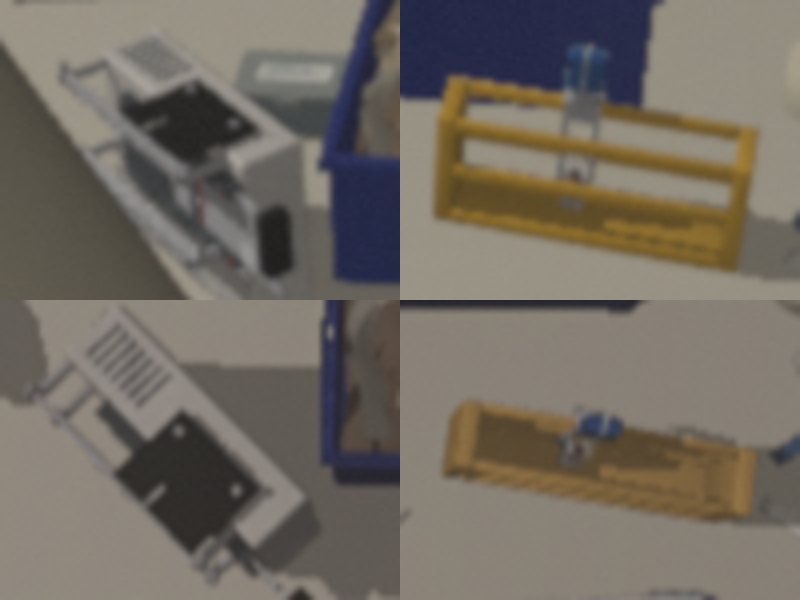

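The enlarged crops resolve the visor corners, its white mark, the rail's left end, the black handle, and the grip with its white line. Next I'll fit the viewer pose and triangulate the rest.

```bash
cat > m1.py <<'E'
from h import *
from scipy.optimize import least_squares
s,t=load('s0'),load('t0')
S=lambda u,v,r=0:np.array([(345 if r else 200)+((u-400*r)+.5)/4-.5,(245 if r else 195)+(v+.5)/4-.5])
T=lambda u,v,r=0:np.array([(350 if r else 205)+((u-400*r)+.5)/4-.5,(245 if r else 200)+(v-300+.5)/4-.5])
obs=[(t,T(185,412),(30,30,159)),(t,T(272,490),(30,-45,159)),(t,T(200,570),(-32,-45,159)),(t,T(115,470),(-32,30,159)),
(s,S(187,80),(30,30,159)),(s,S(262,130),(30,-45,159)),(s,S(122,108),(-32,30,159)),(s,S(205,174),(-32,-45,159)),
(t,T(115,310),(50,115,152)),(t,T(305,500),(50,-70,152)),(t,T(36,392),(-32,112,155)),(s,S(66,74),(-32,112,155))]
def W(p,X):
    c,q=np.cos(p[2]),np.sin(p[2]); x,y,z=np.array(X)/1e3; return np.array([p[0]+c*x-q*y,p[1]+q*x+c*y,z])
f=lambda p:np.concatenate([proj(c,W(p,X))-uv for c,uv,X in obs])
r=least_squares(f,[.6,.2,-.8],loss='soft_l1'); print('viewer',r.x,np.degrees(r.x[2])); print(np.round(f(r.x).reshape(-1,2),1).tolist())
for i,j in((0,4),(1,5),(3,6),(2,7),(10,11)): print('tri',tri(t,obs[i][1],s,obs[j][1]),W(r.x,obs[i][2]))
v=r.x
for n,X in dict(mark=(-32,0,150),load=(-32,68,150)).items(): print(n,W(v,X))
for n,X in dict(visormark=(-32,0,159)).items(): print(n,proj(t,W(v,X)),T(152,494),proj(s,W(v,X)),S(148,128))
print('handle top tri',tri(t,T(300,596),s,S(272,210)))
# rack
print('grip',tri(t,T(602,425,1),s,S(587,68,1)), 'grip at z.132',atz(t,T(602,423,1),.132),'scene top',atz(s,S(588,46,1),.132))
rk=[((470,402),(457,75)),((755,452),(757,127)),((445,473),(440,145)),]
for a,b in rk[:2]: print('rack far corner',tri(t,T(*a,1),s,S(*b,1)),atz(t,T(*a,1),.088),atz(s,S(*b,1),.088))
print('bin',tri(t,(288,245),s,(285,237)),atz(s,(284,262),0))
E
python3 m1.py
```

```text
viewer [ 0.55526536  0.17631714 -0.75501073] -43.258928209350444
[[0.4, 0.2], [-1.0, 0.4], [-0.1, -2.4], [0.7, 2.5], [2.7, 0.4], [-0.3, -0.4], [0.0, 1.7], [-5.3, -2.5], [1.2, -0.8], [3.3, -0.5], [-1.1, 0.9], [-1.6, -1.2]]
tri [0.59717749 0.18229667 0.16025404] [0.59767218 0.17760617 0.159     ]
tri [0.54759    0.12179231 0.15698525] [0.54627494 0.12298636 0.159     ]
tri [0.55906037 0.22189993 0.15989059] [0.5525198  0.22009456 0.159     ]
tri [0.49694173 0.15708177 0.154712  ] [0.50112256 0.16547474 0.159     ]
tri [0.61279253 0.27783693 0.14840875] [0.60871411 0.27981222 0.155     ]
mark [0.53196091 0.19824663 0.15      ]
load [0.57856107 0.2477686  0.15      ]
visormark [242.23256023 252.63512106] [242.625 248.125] [236.19398322 228.11217693] [236.625 226.625]
handle top tri [0.48077095 0.10298125 0.14141557]
grip [ 0.48183693 -0.21693676  0.11945019] grip at z.132 [ 0.48158321 -0.21330502  0.132     ] scene top [ 0.48905774 -0.21742205  0.132     ]
rack far corner [ 0.49948784 -0.13340831  0.09214288] [ 0.49974336 -0.13223408  0.088     ] [ 0.50497892 -0.13452665  0.088     ]
rack far corner [ 0.46806251 -0.32667195  0.09129628] [ 0.46815183 -0.32580752  0.088     ] [ 0.47258871 -0.32864933  0.088     ]
bin [0.56230971 0.07718465 0.11666236] [0.59665813 0.08621579 0.        ]
```

```bash
cat >> h.py <<'E'
def go(X,yaw=None):
    s=status.state(); p=np.array(s["tcp_pos"]); e=s["ee_rot"]; y=e[2] if yaw is None else yaw
    d=np.array(X)-p; R=Ro.from_euler('xyz',[np.pi,0,y]).as_matrix()
    print('t',round(s["time_s"],2),'tcp',np.round(p,4),'rpy',np.round(e,3),'| units',np.round(R.T@d/.05,3),'turn',round(-((y-e[2]+np.pi)%(2*np.pi)-np.pi),3))
E
python3 -m crank '[[0,0,-1,-0.078],[0,0,-1,0],[-0.75,-0.66,0,0],[-0.75,-0.66,0,0],[-0.75,-0.66,0,0],[-0.75,-0.66,0,0],[-0.75,-0.66,0,0],[-0.75,-0.66,0,0],[-0.75,-0.66,0,0],[-0.75,-0.66,0,0]]' 93; python3 -c "
from h import *
go([.481,-.217,.25],2.981)"
```

```text
time_s: 1.1
tcp_pos: [0.4262, 0.3939, 0.3185]
ee_rot: [-3.141, -0.0, 2.981]
ft_force: [0.9, 0.3, 0.2]
finger_gap: 0.0931
grip_force: 0.0
t 1.1 tcp [0.4262 0.3939 0.3185] rpy [-3.141 -0.     2.981] | units [ -3.035 -11.886   1.37 ] turn -0.0
```

```bash
python3 -m crank '[[-0.25,-0.96,0,0],[-0.25,-0.96,0,0],[-0.25,-0.96,0,0],[-0.25,-0.96,0,0],[-0.25,-0.96,0,0],[-0.25,-0.96,0,0],[-0.25,-0.96,0,0],[-0.25,-0.96,0,0],[-0.25,-0.96,0,0],[-0.25,-0.96,0,0]]' ; python3 -c "
from h import *
go([.481,-.217,.20],2.981)"
```

```text
time_s: 2.1
tcp_pos: [0.4715, -0.1, 0.3187]
ee_rot: [3.141, 0.0, 2.981]
ft_force: [0.7, 0.5, 0.7]
finger_gap: 0.0932
grip_force: 0.0
t 2.1 tcp [ 0.4715 -0.1     0.3187] rpy [3.141 0.    2.981] | units [-0.561 -2.28   2.375] turn 0.0
```

Move above the carrier, then look again. The viewer should now be unobstructed too.

```bash
python3 -m crank '[[-0.19,-0.76,0.2,0],[-0.19,-0.76,0.2,0],[-0.18,-0.76,0.3,0],[0,0,0.8,0],[0,0,0.875,0],[0,0,0,0],[0,0,0,0],[0,0,0,0],[0,0,0,0],[0,0,0,0]]' ; python3 -c "
from h import *
go([.481,-.217,.1],2.981)
snap('scene','s1');snap('top','t1')
def cr(f,x0,y0,w,h):
    return cv2.resize(np.ascontiguousarray(load(f)['image'][y0:y0+h,x0:x0+w,::-1]),(400,300),interpolation=cv2.INTER_CUBIC)
A=np.vstack([np.hstack([cr('s1',212,195,80,60),cr('s1',345,215,100,75)]),np.hstack([cr('t1',208,200,80,60),cr('t1',350,245,100,75)])])
cv2.imwrite('pics/c1.png',A)"
```

```text
time_s: 3.1
tcp_pos: [0.482, -0.215, 0.2014]
ee_rot: [-3.142, 0.003, 2.981]
ft_force: [0.7, -0.5, 0.2]
finger_gap: 0.0932
grip_force: 0.0
t 3.1 tcp [ 0.482  -0.215   0.2014] rpy [-3.142e+00  3.000e-03  2.981e+00] | units [ 0.014 -0.042  2.028] turn 0.0
```

View pics/c1.png

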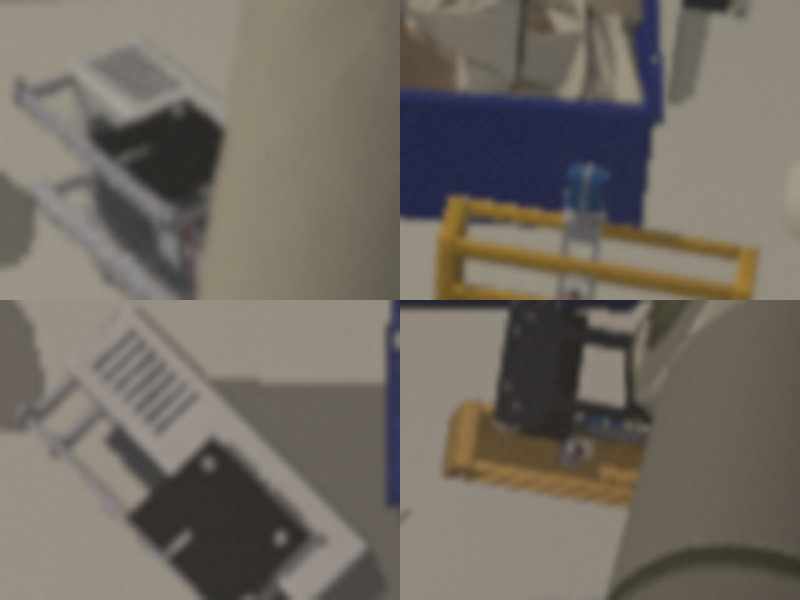

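The grip sits between the fingers in the scene crop: its white line is at (587,180) and the finger inner edges at about (528,90) and (670,100). The viewer's left part is now clear. I'll refit the viewer and check the finger centring.

```bash
cat > m2.py <<'E'
from h import *
from scipy.optimize import least_squares
s,t=load('s1'),load('t1')
S=lambda u,v:np.array([212+(u+.5)/5-.5,195+(v+.5)/5-.5])
T=lambda u,v:np.array([208+(u+.5)/5-.5,200+(v-300+.5)/5-.5])
obs=[('bl t',t,T(213,438),(30,30,159)),('fl t',t,T(128,515),(-32,30,159)),('mk t',t,T(165,553),(-32,0,159)),
('boxbl t',t,T(133,308),(50,115,152)),('boxfl t',t,T(72,366),(0,115,152)),('boxbr t',t,T(366,548),(50,-70,152)),('end t',t,T(27,413),(-32,112,157)),
('bl s',s,S(182,103),(30,30,159)),('fl s',s,S(94,133),(-32,30,159)),('mk s',s,S(118,166),(-32,0,159)),
('boxbl s',s,S(135,38),(50,115,152)),('boxfl s',s,S(68,68),(0,115,152)),('end s',s,S(18,84),(-32,112,157))]
def W(p,X):
    c,q=np.cos(p[2]),np.sin(p[2]); x,y,z=np.array(X)/1e3; return np.array([p[0]+c*x-q*y,p[1]+q*x+c*y,z])
f=lambda p:np.concatenate([proj(c,W(p,X))-uv for _,c,uv,X in obs])
r=least_squares(f,[.55,.18,-.75],loss='soft_l1'); v=r.x; print('viewer',v,np.degrees(v[2]))
for o,e in zip(obs,f(v).reshape(-1,2)): print(o[0],np.round(e,1),end='; ')
print()
for i,j in((0,7),(1,8),(2,9),(3,10),(4,11),(6,12)): X=tri(t,obs[i][2],s,obs[j][2]); print('tri',obs[i][0],X.round(4),(X-W(v,obs[i][3])).round(4))
for n,X in dict(mark=(-32,0,150),load=(-32,68,150)).items(): print(n,W(v,X))
G=status.state()['tcp_pos']
print('tcp scene px',proj(s,G),'seen mid',345+(599+.5-400)/4-.5, 215+95/4)
E
python3 m2.py
```

```text
viewer [ 0.55704124  0.17890161 -0.7837447 ] -44.90526363211711
bl t [ 0.6 -0. ]; fl t [-0.   0.9]; mk t [0.4 1.5]; boxbl t [ 0.7 -1. ]; boxfl t [-1.1  0.1]; boxbr t [2.2 0.2]; end t [-0.9 -0.6]; bl s [ 0.8 -0.6]; fl s [-0.9  1.4]; mk s [ 0.  -0.3]; boxbl s [ 0.4 -0.6]; boxfl s [-1.1 -0.7]; end s [-0.6 -1. ]; 
tri bl t [0.5998 0.1812 0.1567] [ 0.0003  0.0022 -0.0023]
tri fl t [0.5575 0.221  0.1625] [ 0.0019 -0.0017  0.0035]
tri mk t [0.539  0.2033 0.1547] [ 0.0046  0.0018 -0.0043]
tri boxbl t [0.671  0.2262 0.1517] [-0.0026  0.0012 -0.0003]
tri boxfl t [0.6394 0.2578 0.1491] [ 0.0012 -0.0025 -0.0029]
tri end t [0.6123 0.279  0.1544] [-0.0011 -0.0018 -0.0026]
mark [0.53437644 0.20149158 0.15      ]
load [0.58238013 0.24965428 0.15      ]
tcp scene px [392.83669751 236.05930849] seen mid 394.375 238.75
```

```bash
python3 -m crank '[[0,-0.03,0.5,0],[0,0,0.5,0],[0,0,0.5,0],[0,0,0.3,0],[0,0,0.2,0],[0,0,0,0],[0,0,0,0],[0,0,0,0],[0,0,0,0],[0,0,0,0]]'  && python3 -m crank '[[0,0,0,0],[0,0,0,0],[0,0,0,0],[0,0,0,0],[0,0,0,0],[0,0,0,0],[0,0,0,0],[0,0,0,0],[0,0,0,0],[0,0,0,0]]' 10
```

```text
time_s: 4.2
tcp_pos: [0.4814, -0.2165, 0.1005]
ee_rot: [-3.141, 0.001, 2.981]
ft_force: [-0.2, -0.4, 0.6]
finger_gap: 0.093
grip_force: 0.0
time_s: 5.2
tcp_pos: [0.481, -0.2165, 0.0999]
ee_rot: [3.142, -0.0, 2.981]
ft_force: [0.1, -0.8, 0.2]
finger_gap: 0.0234
grip_force: 30.0
```

```bash
python3 -m crank '[[0,0,-0.1,0],[0,0,-0.2,0],[0,0,-0.3,0],[0,0,-0.4,0],[0,0,-0.5,0],[0,0,-0.5,0],[0,0,-0.4,0],[0,0,-0.3,0],[0,0,-0.1,0],[0,0,0,0]]' ; python3 -c "
from h import *
snap('scene','s2');snap('top','t2')
print(proj(load('s2'),status.state()['tcp_pos']),proj(load('t2'),status.state()['tcp_pos']))
def cr(f,x0,y0,w,h):
    return cv2.resize(np.ascontiguousarray(load(f)['image'][y0:y0+h,x0:x0+w,::-1]),(400,300),interpolation=cv2.INTER_CUBIC)
A=np.vstack([np.hstack([cr('s2',340,195,100,75),cr('s2',370,230,48,36)]),np.hstack([cr('t2',350,230,100,75),cr('t2',375,250,48,36)])])
cv2.imwrite('pics/c2.png',A)"
```

```text
time_s: 6.2
tcp_pos: [0.4812, -0.2165, 0.2407]
ee_rot: [-3.142, 0.002, 2.981]
ft_force: [-0.1, 0.6, -1.8]
finger_gap: 0.024
grip_force: 30.0
[394.65311847 223.49050783] [410.24816536 270.78121781]
```

View pics/c2.png

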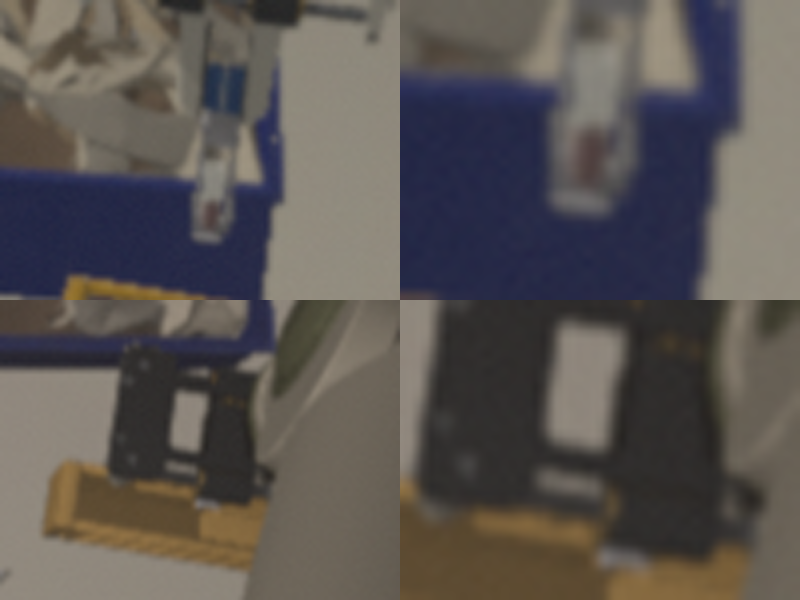

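The carrier hangs upright between the fingers, tube to the front at about (212,210) in the crop. The gripper is centred on it and the rack hasn't moved. Next: lift and turn.

```bash
python3 -m crank '[[0,0,-0.4,0],[0,0,-0.4,0],[0,0,-0.2,0.1],[0,0,0,0.12],[0,0,0,0.12],[0,0,0,0.12],[0,0,0,0.1],[0,0,0,0.063],[0,0,0,0],[0,0,0,0]]' ; python3 -c "
from h import *
go([.5774,.2547,.29],2.358)"
```

```text
time_s: 7.3
tcp_pos: [0.4808, -0.2163, 0.2892]
ee_rot: [-3.141, -0.001, 2.36]
ft_force: [-0.1, 0.0, -1.7]
finger_gap: 0.0238
grip_force: 30.0
t 7.3 tcp [ 0.4808 -0.2163  0.2892] rpy [-3.141e+00 -1.000e-03  2.360e+00] | units [ 5.28   8.037 -0.016] turn 0.002
```

```bash
python3 -m crank '[[0.2,0.3,0,0],[0.4,0.61,0,0],[0.45,0.7,0,0],[0.45,0.7,0,0],[0.45,0.7,0,0],[0.45,0.7,0,0],[0.45,0.7,0,0],[0.45,0.7,0,0],[0.45,0.6,0,0],[0.35,0.5,0,0]]' && python3 -m crank '[[0.3,0.4,0,0],[0.3,0.4,0,0],[0.2,0.3,0,0],[0.2,0.3,0,0],[0.1,0.2,0,0],[0.08,0.117,0,0],[0,0,0,0],[0,0,0,0],[0,0,0,0],[0,0,0,0]]' ; python3 -c "
from h import *
go([.5774,.2547,.29],2.358)
snap('scene','s3');snap('top','t3')
print(proj(load('s3'),status.state()['tcp_pos']),proj(load('t3'),status.state()['tcp_pos']))
def cr(f,x0,y0,w,h):
    return cv2.resize(np.ascontiguousarray(load(f)['image'][y0:y0+h,x0:x0+w,::-1]),(400,300),interpolation=cv2.INTER_CUBIC)
A=np.vstack([np.hstack([cr('s3',190,180,80,60),cr('s3',190,150,120,90)]),np.hstack([cr('t3',190,180,100,75),cr('t3',220,230,80,60)])])
cv2.imwrite('pics/c3.png',A)"
```

```text
time_s: 8.3
tcp_pos: [0.555, 0.1507, 0.2895]
ee_rot: [-3.141, -0.001, 2.361]
ft_force: [0.3, -0.5, -1.1]
finger_gap: 0.0236
grip_force: 30.0
time_s: 9.3
tcp_pos: [0.5739, 0.2498, 0.2901]
ee_rot: [3.141, 0.0, 2.357]
ft_force: [-0.1, -0.4, -1.5]
finger_gap: 0.024
grip_force: 30.0
t 9.3 tcp [0.5739 0.2498 0.2901] rpy [3.141 0.    2.357] | units [0.019 0.119 0.002] turn -0.001
[215.64637027 176.59718856] [211.5393261  225.15665538]
```

View pics/c3.png

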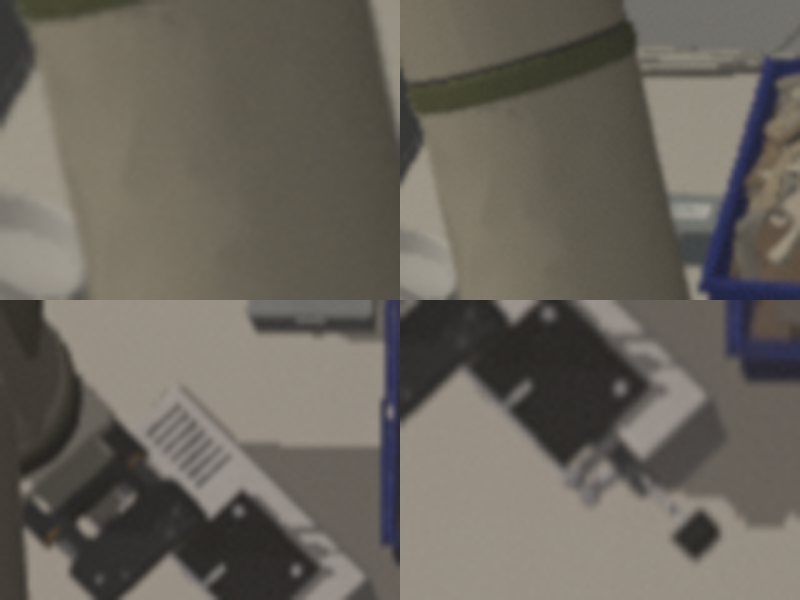

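The arm hides the scene view here. The top view shows the gripper over the rail's left length, plus the visor's right part with its mark at (508,405) and the handle top at (697,536). I'll combine all points for a better fit.

```bash
cat > m3.py <<'E'
import io,contextlib
with contextlib.redirect_stdout(io.StringIO()):
    from m2 import *
t3=load('t3')
U=lambda u,v:np.array([220+(u-400+.5)/5-.5,230+(v-300+.5)/5-.5])
obs+=[('br t3',t3,U(650,385),(30,-45,159)),('fr t3',t3,U(572,466),(-32,-45,159)),('mk t3',t3,U(508,405),(-32,0,159)),('boxbr t3',t3,U(708,398),(50,-70,152))]
T0=lambda u,v:np.array([205+(u+.5)/4-.5,200+(v-300+.5)/4-.5])
S0=lambda u,v:np.array([200+(u+.5)/4-.5,195+(v+.5)/4-.5])
obs+=[('t0',t,T0(185,412),(30,30,159)),('t0',t,T0(270,490),(30,-45,159)),('t0',t,T0(200,568),(-32,-45,159)),('t0',t,T0(115,470),(-32,30,159)),
('s0',s,S0(187,80),(30,30,159)),('s0',s,S0(262,130),(30,-45,159)),('s0',s,S0(122,108),(-32,30,159))]
for sel in ('ts','t','s'):
    O=[o for o in obs if (o[1]['t'][2]>1.1)==(sel=='t') or sel=='ts']
    f=lambda p:np.concatenate([proj(c,W(p,X))-uv for _,c,uv,X in O])
    v=least_squares(f,[.55,.18,-.75],loss='soft_l1').x
    print(sel,v.round(4),np.degrees(v[2]).round(2),'mark',W(v,(-32,0,150)).round(4),'load',W(v,(-32,68,150)).round(4))
    if sel=='ts':
        for o,e in zip(O,f(v).reshape(-1,2)): print(o[0],np.round(e,1),end='; ')
        print()
c=atz(t3,U(697,536),.142);print('handle',c)
v=least_squares(f,[.55,.18,-.75]).x
E
python3 m3.py
```

```text
ts [ 0.5576  0.1784 -0.7776] -44.55 mark [0.5348 0.2009 0.15  ] load [0.5825 0.2493 0.15  ]
bl t [ 0.7 -0.3]; fl t [0.1 0.8]; mk t [0.7 1.3]; boxbl t [ 0.6 -1.1]; boxfl t [-1.2  0.1]; boxbr t [ 2.4 -0.2]; end t [-0.8 -0.6]; bl s [ 0.9 -0.7]; fl s [-0.7  1.3]; mk s [ 0.3 -0.4]; boxbl s [ 0.4 -0.6]; boxfl s [-1.1 -0.7]; end s [-0.6 -1. ]; br t3 [1.2 0.5]; fr t3 [-0.8  1. ]; mk t3 [0.1 0.9]; boxbr t3 [ 2.  -0.2]; t0 [ 0.  -0.7]; t0 [-1.4 -0. ]; t0 [-1.4 -2.8]; t0 [-0.   1.3]; s0 [ 2.5 -0.1]; s0 [-1.  -0.7]; s0 [-0.5  0.9]; 
t [ 0.5579  0.1787 -0.7793] -44.65 mark [0.5351 0.2012 0.15  ] load [0.5829 0.2496 0.15  ]
s [ 0.5563  0.1775 -0.7735] -44.32 mark [0.5334 0.1999 0.15  ] load [0.5809 0.2485 0.15  ]
handle [0.47264789 0.10318182 0.142     ]
```

```bash
python3 -m crank '[[0,0,0.2,-0.006],[0,0,0.3,0],[0,0,0.3,0],[0,0,0.2,0],[0,0,0.1,0],[0,0,0,0],[0,0,0,0],[0,0,0,0],[0,0,0,0],[0,0,0,0]]' && python3 -m crank '[[0,0,0.1,0],[0,0,0.1,0],[0,0,0.1,0],[0,0,0.1,0],[0,0,0.1,0],[0,0,0.1,0],[0,0,0.1,0],[0,0,0,0],[0,0,0,0],[0,0,0,0]]'
```

```text
time_s: 10.4
tcp_pos: [0.574, 0.2507, 0.2353]
ee_rot: [3.141, 0.0, 2.364]
ft_force: [0.3, -0.5, -1.4]
finger_gap: 0.0236
grip_force: 30.0
time_s: 11.4
tcp_pos: [0.5741, 0.2506, 0.2001]
ee_rot: [3.141, 0.0, 2.364]
ft_force: [-0.3, -0.4, -0.5]
finger_gap: 0.0238
grip_force: 30.0
```

```bash
python3 -m crank '[[0,0,0.05,0],[0,0,0.05,0],[0,0,0.05,0],[0,0,0.05,0],[0,0,0.05,0],[0,0,0.05,0],[0,0,0.05,0],[0,0,0.05,0],[0,0,0,0],[0,0,0,0]]' && python3 -m crank '[[0,0,0.03,0],[0,0,0.03,0],[0,0,0.03,0],[0,0,0.03,0],[0,0,0.03,0],[0,0,0.03,0],[0,0,0,0],[0,0,0,0],[0,0,0,0],[0,0,0,0]]'; python3 -c "
from h import *
show()"
```

```text
time_s: 12.4
tcp_pos: [0.5739, 0.2506, 0.1798]
ee_rot: [-3.142, 0.0, 2.364]
ft_force: [-0.0, 0.7, -2.2]
finger_gap: 0.0241
grip_force: 30.0
time_s: 13.4
tcp_pos: [0.5739, 0.2506, 0.171]
ee_rot: [3.141, 0.0, 2.364]
ft_force: [0.2, 0.8, -1.0]
finger_gap: 0.0238
grip_force: 30.0
13.4 [0.5739 0.2506 0.171 ] [3.141 0.    2.364] [ 0.2  0.8 -1. ] 0.023823923777786197 29.999602138996124
```

```bash
python3 -m crank '[[0,0,0.03,0],[0,0,0.03,0],[0,0,0.03,0],[0,0,0.03,0],[0,0,0.02,0],[0,0,0.02,0],[0,0,0,0],[0,0,0,0],[0,0,0,0],[0,0,0,0]]' ; python3 -c "
from h import *
show()
snap('top','t4'); A=cv2.resize(np.ascontiguousarray(load('t4')['image'][190:280,190:310,::-1]),(800,600),interpolation=cv2.INTER_CUBIC);cv2.imwrite('pics/c4.png',A)"
```

```text
time_s: 14.4
tcp_pos: [0.5739, 0.2506, 0.163]
ee_rot: [3.141, 0.0, 2.364]
ft_force: [-0.7, -0.2, -0.9]
finger_gap: 0.0239
grip_force: 30.0
14.4 [0.5739 0.2506 0.163 ] [3.141 0.    2.364] [-0.7 -0.2 -0.9] 0.023868111124769883 29.999794363975525
```

View pics/c4.png

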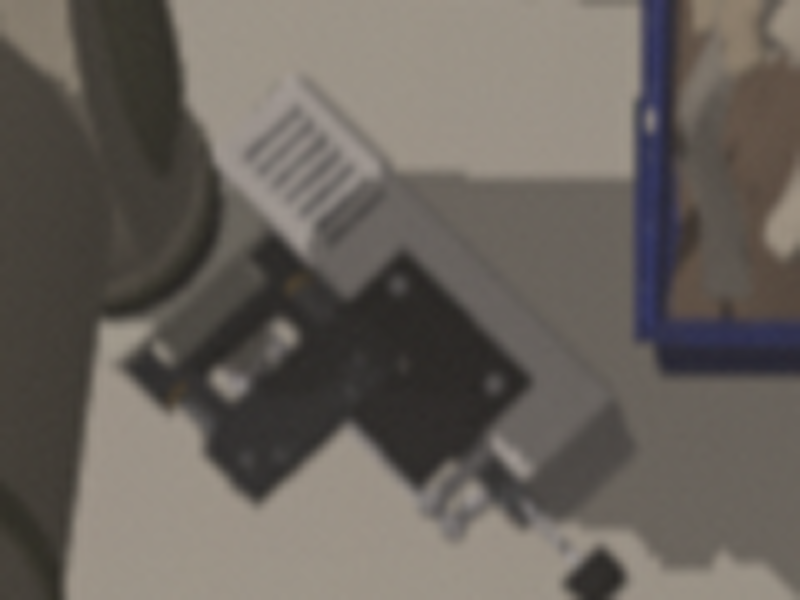

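The gripper hides the hook, but the viewer looks undisturbed (mark hidden, handle at (595,575)). I'll feel for the contact with the rail instead.

```bash
python3 -m crank '[[0,0,0.02,0],[0,0,0,0],[0,0,0,0],[0,0,0,0],[0,0,0,0],[0,0,0,0],[0,0,0,0],[0,0,0,0],[0,0,0,0],[0,0,0,0]]' && python3 -m crank '[[0,0,0.02,0],[0,0,0,0],[0,0,0,0],[0,0,0,0],[0,0,0,0],[0,0,0,0],[0,0,0,0],[0,0,0,0],[0,0,0,0],[0,0,0,0]]'
```

```text
time_s: 15.45
tcp_pos: [0.574, 0.2506, 0.1619]
ee_rot: [3.141, 0.0, 2.364]
ft_force: [0.7, -0.0, 0.6]
finger_gap: 0.024
grip_force: 30.0
time_s: 16.45
tcp_pos: [0.574, 0.2506, 0.1619]
ee_rot: [3.141, -0.0, 2.364]
ft_force: [-2.7, 0.3, 9.8]
finger_gap: 0.0237
grip_force: 30.0
```

```bash
python3 -m crank '[[0,0,-0.02,0],[-0.02,0,0,0],[-0.02,0,0,0],[0,0,0,0],[0,0,0,0],[0,0,0,0],[0,0,0,0],[0,0,0,0],[0,0,0,0],[0,0,0,0]]' && python3 -m crank '[[0.04,0,0,0],[0.02,0,0,0],[0.02,0,0,0],[0,0,0,0],[0,0,0,0],[0,0,0,0],[0,0,0,0],[0,0,0,0],[0,0,0,0],[0,0,0,0]]'
```

```text
time_s: 17.45
tcp_pos: [0.5754, 0.2492, 0.1619]
ee_rot: [3.141, 0.0, 2.364]
ft_force: [-2.4, 2.3, 2.9]
finger_gap: 0.0239
grip_force: 30.0
time_s: 18.45
tcp_pos: [0.5733, 0.251, 0.1619]
ee_rot: [3.141, 0.002, 2.363]
ft_force: [4.0, -3.0, -0.1]
finger_gap: 0.0236
grip_force: 30.0
```

The hook is captured: there is contact on both sides within 3 mm and on top at the expected height. Centre the play and slide.

```bash
python3 -m crank '[[-0.05,0,0,0],[0,-0.05,0,0],[0,-0.1,0,0],[0,-0.15,0,0],[0,-0.15,0,0],[0,-0.1,0,0],[0,-0.05,0,0],[0,0,0,0],[0,0,0,0],[0,0,0,0]]' && python3 -m crank '[[0,-0.05,0,0],[0,-0.1,0,0],[0,-0.1,0,0],[0,-0.1,0,0],[0,-0.1,0,0],[0,-0.1,0,0],[0,-0.05,0,0],[0,0,0,0],[0,0,0,0],[0,0,0,0]]'; python3 -c "
from h import *
show()
snap('top','t5');snap('scene','s5');a=cv2.resize(np.ascontiguousarray(load('t5')['image'][210:285,200:300,::-1]),(400,300),interpolation=cv2.INTER_CUBIC)
b=cv2.resize(np.ascontiguousarray(load('s5')['image'][190:265,200:300,::-1]),(400,300),interpolation=cv2.INTER_CUBIC);cv2.imwrite('pics/c5.png',np.hstack([a,b]))"
```

```text
time_s: 19.45
tcp_pos: [0.5524, 0.228, 0.1619]
ee_rot: [-3.139, -0.001, 2.363]
ft_force: [-1.6, -3.0, 6.7]
finger_gap: 0.0238
grip_force: 30.0
time_s: 20.45
tcp_pos: [0.5315, 0.2068, 0.1619]
ee_rot: [-3.14, -0.0, 2.363]
ft_force: [-2.4, -2.0, 5.7]
finger_gap: 0.0237
grip_force: 30.0
20.45 [0.5315 0.2068 0.1619] [-3.14  -0.     2.363] [-2.4 -2.   5.7] 0.023672949025958102 30.00121682882309
```

View pics/c5.png

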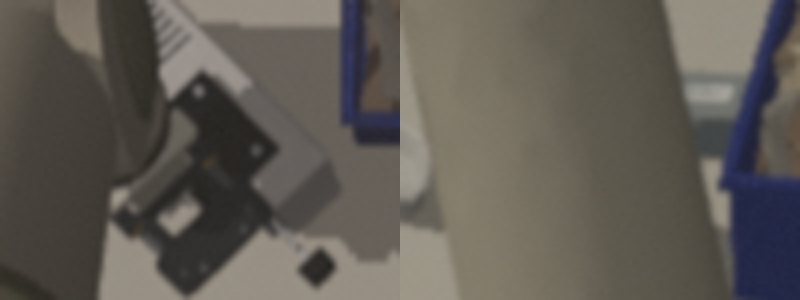

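```bash
python3 -m crank '[[0,0,-0.01,0],[0,0,0,0],[0,0,0,0],[0,0,0,0],[0,0,0,0],[0,0,0,0],[0,0,0,0],[0,0,0,0],[0,0,0,0],[0,0,0,0]]' 60 && python3 -m crank '[[0,0,-0.1,0],[0,0,-0.3,0],[0,0,-0.4,0],[0,0,-0.5,0],[0,0,-0.5,0],[0,0,-0.4,0],[0,0,-0.3,0],[0,0,0,0],[0,0,0,0],[0,0,0,0]]'; python3 -c "
from h import *
go([.46,-.15,.28])"
```

```text
time_s: 21.55
tcp_pos: [0.5321, 0.2075, 0.1624]
ee_rot: [3.142, 0.0, 2.364]
ft_force: [-0.1, 0.2, -0.0]
finger_gap: 0.0598
grip_force: 0.0
time_s: 22.55
tcp_pos: [0.5316, 0.2074, 0.2865]
ee_rot: [-3.14, -0.0, 2.364]
ft_force: [1.0, 0.0, -1.1]
finger_gap: 0.06
grip_force: 0.0
t 22.55 tcp [0.5316 0.2074 0.2865] rpy [-3.14  -0.     2.364] | units [-3.994 -6.098  0.13 ] turn -0.0
```

```bash
python3 -m crank '[[-0.2,-0.4,0,0],[-0.4,-0.6,0,0],[-0.45,-0.68,0,0],[-0.45,-0.68,0,0],[-0.45,-0.68,0,0],[-0.45,-0.68,0,0],[-0.45,-0.68,0,0],[-0.45,-0.68,0,0],[-0.4,-0.6,0,0],[-0.25,-0.4,0,0]]'; python3 -c "
from h import *
show()
snap('top','t6');snap('scene','s6');a=cv2.resize(np.ascontiguousarray(load('t6')['image'][225:285,220:300,::-1]),(400,300),interpolation=cv2.INTER_CUBIC)
b=cv2.resize(np.ascontiguousarray(load('s6')['image'][200:260,210:290,::-1]),(400,300),interpolation=cv2.INTER_CUBIC)
f=lambda n,x,y:cv2.resize(np.ascontiguousarray(load(n)['image'][y:y+30,x:x+40,::-1]),(400,300),interpolation=cv2.INTER_CUBIC)
cv2.imwrite('pics/c6.png',np.vstack([np.hstack([a,b]),np.hstack([f('t6',222,232),f('s6',218,208)])]))"
```

```text
time_s: 23.55
tcp_pos: [0.4575, -0.1509, 0.287]
ee_rot: [-3.141, -0.0, 2.361]
ft_force: [-1.3, -0.1, 0.2]
finger_gap: 0.0599
grip_force: 0.0
23.55 [ 0.4575 -0.1509  0.287 ] [-3.141 -0.     2.361] [-1.3 -0.1  0.2] 0.059922751757187434 0.0
```

View pics/c6.png

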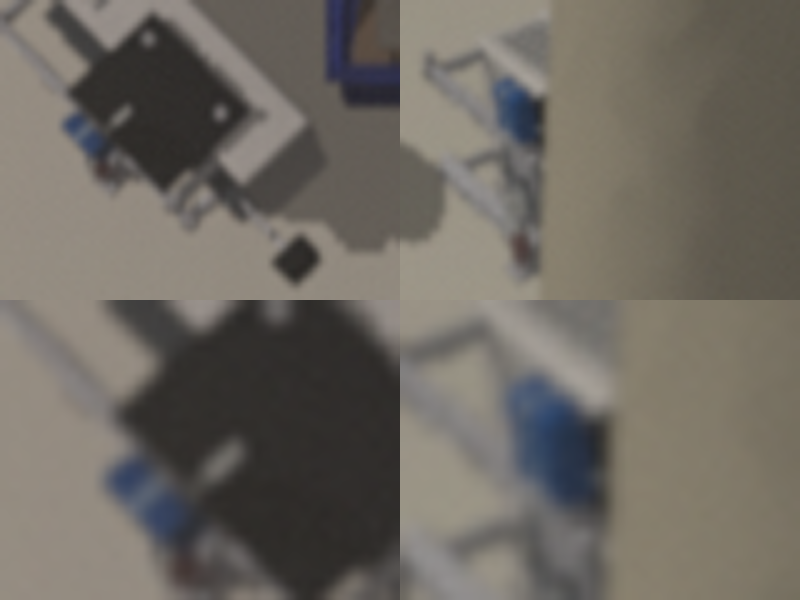

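The carrier hangs upright, tube to the front. In the top 10x crop the grip's line is near (150,495) and the visor mark runs (202,480)–(245,442). I'll correct for the height difference and get the handle too.

```bash
cat > m4.py <<'E'
from h import *
t=load('t6'); a=-.778
vy=np.array([-np.sin(a),np.cos(a)]); vx=np.array([np.cos(a),np.sin(a)]); m=np.array([.5348,.2009])
U=lambda u,v:np.array([222+(u+.5)/10-.5,232+(v-300+.5)/10-.5])
V=lambda u,v:np.array([220+(u+.5)/5-.5,225+(v+.5)/5-.5])
def q(n,uv,z): X=atz(t,uv,z)[:2]; print(n,X.round(4),'x',round((X-m)@vx*1e3,1),'y',round((X-m)@vy*1e3,1))
q('tick a',U(202,480),.159);q('tick b',U(245,442),.159)
q('line mid',U(150,495),.194);q('line hi',U(165,486),.194)
q('grip L corner',U(132,455),.194);q('grip R corner',U(200,512),.194)
for c in((297,234),(321,256),(297,286),(272,262),(297,260)): q('handle',V(*c),.142)
# predicted pixels of grip top corners for y0=0
for X in((-10.5,12),(1.5,12),(1.5,-12),(-10.5,-12),(-10.5,0),(1.5,0)):
    w=m+X[0]/1e3*vx+X[1]/1e3*vy; p=proj(t,[*w,.194]); print(X,((p-[222,232]+.5)*10-.5+[0,300]).round(0))
im=t['image'].astype(int); b=(im[...,2]-im[...,0]>25)[232:262,222:250]; yy,xx=np.nonzero(b); print('blue bbox',len(xx),xx.min(),xx.max(),yy.min(),yy.max(),xx.mean()*10+5,yy.mean()*10+305)
go([.4726,.1032,.21])
E
python3 m4.py
```

```text
tick a [0.54   0.1998] x 4.4 y 2.9
tick b [0.5501 0.1892] x 19.1 y 2.4
line mid [0.5301 0.2069] x -7.5 y 1.0
line hi [0.5325 0.2032] x -3.3 y 0.0
grip L corner [0.5402 0.2118] x -3.8 y 11.6
grip R corner [0.526  0.1942] x -1.6 y -10.9
handle [0.4867 0.1036] x 34.0 y -103.1
handle [0.4754 0.0908] x 34.9 y -120.1
handle [0.4597 0.1028] x 15.4 y -122.6
handle [0.472  0.1161] x 14.8 y -104.5
handle [0.4732 0.1032] x 24.7 y -112.9
(-10.5, 12) [111. 472.]
(1.5, 12) [147. 439.]
(1.5, -12) [212. 507.]
(-10.5, -12) [177. 540.]
(-10.5, 0) [144. 506.]
(1.5, 0) [179. 473.]
blue bbox 21 11 17 16 22 147.38095238095238 498.8095238095238
t 23.65 tcp [ 0.4574 -0.1515  0.2871] rpy [-3.14  -0.     2.358] | units [3.38  3.823 1.541] turn -0.0
```

```bash
python3 -c "
from h import *
print(np.round(status.state()['joints'],2))
for y in(.793,-2.349): go([.4732,.1032,.20],y)
a=-.778;print(np.array([.4732,.1032]))"
```

```text
[-0.22  0.24  0.53  2.08 -0.16  0.86  1.19]
t 23.65 tcp [ 0.4574 -0.1515  0.2871] rpy [-3.14  -0.     2.358] | units [ 3.851 -3.349  1.741] turn 1.565
t 23.65 tcp [ 0.4574 -0.1515  0.2871] rpy [-3.14  -0.     2.358] | units [-3.85   3.35   1.741] turn -1.576
[0.4732 0.1032]
```

```bash
python3 -m crank '[[0,0,0,0.14],[0,0,0,0.14],[0,0,0,0.14],[0,0,0,0.14],[0,0,0,0.14],[0,0,0,0.14],[0,0,0,0.14],[0,0,0,0.14],[0,0,0,0.14],[0,0,0,0.14]]' && python3 -m crank '[[0,0,0,0.1],[0,0,0,0.065],[0.5,-0.4,0,0],[0.6,-0.5,0,0],[0.6,-0.55,0,0],[0.6,-0.55,0,0],[0.6,-0.5,0,0],[0.5,-0.45,0,0],[0.3,-0.25,0,0],[0.15,-0.15,0,0]]'; python3 -c "
from h import *
go([.4732,.1032,.20],.793)"
```

```text
time_s: 24.65
tcp_pos: [0.4589, -0.1469, 0.2868]
ee_rot: [-3.14, 0.0, 0.959]
ft_force: [1.0, 0.2, 0.5]
finger_gap: 0.06
grip_force: 0.0
time_s: 25.65
tcp_pos: [0.4731, 0.1094, 0.2867]
ee_rot: [-3.141, 0.001, 0.802]
ft_force: [-0.4, -0.1, -0.6]
finger_gap: 0.0598
grip_force: 0.0
t 25.65 tcp [0.4731 0.1094 0.2867] rpy [-3.141e+00  1.000e-03  8.020e-01] | units [-0.086  0.089  1.734] turn 0.009
```

```bash
python3 -m crank '[[-0.086,0.089,0.2,0.009],[0,0,0.5,0],[0,0,0.5,0],[0,0,0.5,0],[0,0,0.5,0],[0,0,0.5,0],[0,0,0.4,0],[0,0,0.3,0],[0,0,0.19,0],[0,0,0,0]]' && python3 -m crank '[[0,0,0,0],[0,0,0,0],[0,0,0,0],[0,0,0,0],[0,0,0,0],[0,0,0,0],[0,0,0,0],[0,0,0,0],[0,0,0,0],[0,0,0,0]]' 5;  python3 -c "
from h import *
go([.4732,.1032,.107],.793)"
```

```text
time_s: 26.65
tcp_pos: [0.4733, 0.0993, 0.107]
ee_rot: [-3.141, 0.002, 0.788]
ft_force: [0.6, -0.6, -0.2]
finger_gap: 0.0596
grip_force: 0.0
time_s: 27.65
tcp_pos: [0.4743, 0.1008, 0.1081]
ee_rot: [3.141, -0.001, 0.79]
ft_force: [0.4, -1.6, 4.7]
finger_gap: 0.0216
grip_force: 30.0
t 27.65 tcp [0.4743 0.1008 0.1081] rpy [ 3.141e+00 -1.000e-03  7.900e-01] | units [ 0.018 -0.05   0.022] turn -0.003
```

```bash
python3 -m crank '[[-0.04,0,0,0],[-0.08,0,0,0],[-0.1,0,0,0],[-0.12,0,0,0],[-0.12,0,0,0],[-0.12,0,0,0],[-0.1,0,0,0],[-0.08,0,0,0],[-0.04,0,0,0],[0,0,0,0]]' && python3 -m crank '[[0,0,0,0],[0,0,0,0],[0,0,0,0],[0,0,0,0],[0,0,0,0],[0,0,0,0],[0,0,0,0],[0,0,0,0],[0,0,0,0],[0,0,0,0]]';  python3 -c "
from h import *
p=np.array(status.state()['tcp_pos']);print('pulled',(np.array([.4743,.1008])-p[:2])@[.7015,.7126], (np.array([.4743,.1008])-p[:2])@[.7126,-.7015]);show()
snap('top','t7');snap('scene','s7')
f=lambda n,x,y:cv2.resize(np.ascontiguousarray(load(n)['image'][y:y+60,x:x+80,::-1]),(400,300),interpolation=cv2.INTER_CUBIC)
cv2.imwrite('pics/c7.png',np.vstack([np.hstack([f('t7',220,225),f('s7',210,200)]),np.hstack([f('t7',225,240),f('s7',225,225)])]))"
```

```text
time_s: 28.65
tcp_pos: [0.4465, 0.0726, 0.1081]
ee_rot: [3.141, -0.002, 0.79]
ft_force: [6.1, 4.3, 1.9]
finger_gap: 0.022
grip_force: 30.0
time_s: 29.65
tcp_pos: [0.4467, 0.0728, 0.1081]
ee_rot: [3.141, -0.002, 0.79]
ft_force: [5.5, 2.9, 1.7]
finger_gap: 0.0217
grip_force: 30.0
pulled 0.039287859476595355 2.492198000417223e-05
29.65 [0.4467 0.0728 0.1081] [ 3.141e+00 -2.000e-03  7.900e-01] [5.5 2.9 1.7] 0.021704380074236355 29.999274015426636
```

View pics/c7.png

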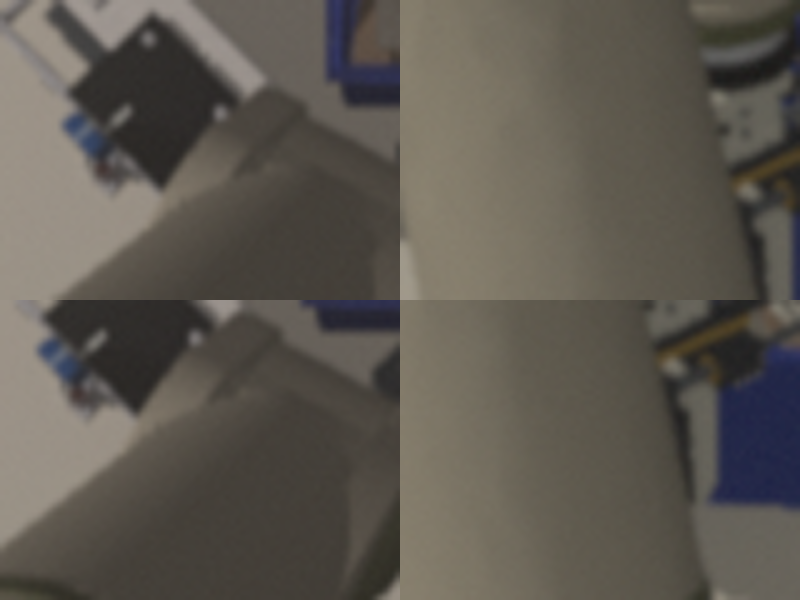

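The carrier still hangs at the mark, unchanged at (85,130) in the crop. The ticks are hidden by the arm, but the 39.3 mm pull and the spring force agree with about 40 mm. I'll settle with a 0.7 mm trim and hand in.

```bash
python3 -m crank '[[-0.014,0,0,0],[0,0,0,0],[0,0,0,0],[0,0,0,0],[0,0,0,0],[0,0,0,0],[0,0,0,0],[0,0,0,0],[0,0,0,0],[0,0,0,0]]' && python3 -c "
from h import *
p=np.array(status.state()['tcp_pos']);print('pulled',(np.array([.4743,.1008])-p[:2])@[.7015,.7126]);print(hand_in())"
```

```text
time_s: 30.75
tcp_pos: [0.4463, 0.0724, 0.1081]
ee_rot: [3.141, -0.002, 0.79]
ft_force: [6.6, 3.4, 2.1]
finger_gap: 0.0218
grip_force: 30.0
pulled 0.03990186331676754
the job is handed in; nothing more can be done
None
```

I handed the job in at about 31 s, with no verdict returned: the carrier hangs let go within an estimated 2 mm of the white mark, and the gripper holds the shutter about 39.9 mm out, judged from arm travel and spring force because the arm hid the red ticks.

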